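# Seat the whisking disc and spin it to check it runs free

## Task

The whisking disc of the food processor sits on its shaft but has not dropped onto the drive pins hidden under it. Feel for the place where its slots meet the pins, pressing gently while you turn it, and seat it fully home without ever forcing it down on the pins. Then turn the seated disc by hand at least one full turn anticlockwise (seen from above), smoothly, so that the drive turns with it, and leave it seated and still, with the other things on the counter undisturbed.

Things in the scene. Friction and masses are not known exactly. Their poses are not given: they have to be found in the camera images.
- processor: Food processor, fixed: white motor base 210 x 210 mm and 90 mm high, on it an open clear round bowl, outside diameter 190 mm at the rim, wall 4 mm, rim 172 mm above the counter. Origin on the bowl's axis at counter height, z up. The disc turns about this axis.
- rotor: Whisking disc inside the bowl: flat steel disc, diameter 156 mm, 5 mm thick, with a grip bar and two blunt vanes standing on it in one line along its x (all heights here are above its origin). Origin on the axis at the disc's underside, z up: 157 mm above the counter before seating, 147 mm when home. It cannot be lifted off.
- grip (a point): middle of the disc's grey grip bar, on the axis, 32 mm above the disc's origin. The bar is 56 mm long (along the disc's x), 14 mm wide (y) and stands from 5 to 47 mm above the disc's origin. Axes as the disc's.
- vane (a point): middle of the disc's +x vane, 58 mm from the axis along the disc's x, 18 mm above its origin. The vane is 5 mm thick (y), reaches from 42 to 74 mm from the axis and from 5 to 31 mm above the disc's origin. The same vane stands opposite, on the -x side.
- slots (a point): on the axis at the mouth of the four equal drive slots, 90 degrees apart, under the disc, 10 mm below its origin. Two opposite drive pins below are hidden; at the start slots and pins are out of line by 0.45 to 1.12 rad, so turning the disc at most 1.3 rad either way brings them into line. A slot takes the pins when within about 0.07 rad.
- seat (a joint): how far the disc is pushed down its shaft, m: 0 at the start (just above the pins), 0.010 fully home. Snug fit: it stays where it is pushed and needs 5 to 8 N to go down when slots and pins are in line; out of line the pins stop it within 1.5 mm. Over 30 N between disc and pins is too much. Until home the disc turns loosely (about 0.02 Nm).
- spindle (a joint): turn of the drive shaft with its two pins, rad, positive anticlockwise from above; 0 at the start. It is meant to turn only with the seated disc (pressed too hard out of line, the disc can drag it along) (about 0.18 Nm of steady drag; 3 to 4 N at a vane; play about 0.2 rad) and stops when it is let go. No end stop.
- pusher: white food pusher standing beside the processor, 64 mm wide, 98 mm high; origin under its centre. Leave alone.
- scoop: steel measuring scoop beside the processor, cup 60 mm wide and 35 mm high, handle 80 mm along its -x; origin under the cup. Leave alone.
- mug: white mug, 80 mm wide, 90 mm high; origin under its centre. Leave alone.
- ramekin: small white bowl, 84 mm wide, 40 mm high; origin under its centre. Leave alone.
- jar: glass jar with wooden lid, 84 mm wide, 130 mm high; origin under its centre. Leave alone.
- pepper_mill: turned wooden pepper mill, 56 mm wide, 185 mm high; origin under its centre. Leave alone.
- spatula: spatula lying flat along its x; origin under its middle. Leave alone.

How it is judged:
By the outcome, as a careful person would: the job done as asked, in the order asked, and still so for the second after the job is handed in, with the robot touching nothing.
It also fails if it takes over 72 s, if anything falls off the work surface, if the arm or the gripper's body presses on something with over 40 N, if the wrist force passes 120 N, or if a joint passes its speed limit or range.

## Robot

A 6-joint arm with a two-finger parallel gripper is mounted at the origin on the work surface. World frame = base frame: x ahead of the robot, y to its left, z up, the work surface at z = 0. Lengths are in m, angles in degrees, forces in N, time in s.
With the tool pointing down it reaches from about 0.425 to 0.95 m from the base axis. Payload 14.7 kg.
Tool frame: the origin (TCP) lies midway between the tips of the shut fingers; the grasp point (between the pads) lies 19 mm behind it; z points along the fingers, y is the line along which they close (so a half turn about z gives the same grasp; the last joint's range is limited). The gripper opens to 85 mm and grips with 20 to 120 N. Pads are 22 mm wide; open, the fingers measure 114 mm over their backs; the gripper's body (76 mm by 85 mm) begins 54 mm behind the grasp point. The pads swing forward as they close: fully open they stand 13 mm farther back than shut.
Start: joints at [73.075, 27.513, 91.461, -0, 61.026, -2.67], TCP at [0.16, 0.63, 0.231] pointing down, gripper open.
Joint ranges: [-157.49, 157.49], [-46.99, 117.5], [13.45, 153.17], [-89.5, 269.5], [5.16, 153.95], [-167.48, 167.48]. Speed limits (degrees/s): [108.29, 108.29, 136.94, 172.46, 172.46, 172.46].

## Interface

Orientations are given as [roll, pitch, yaw] about the fixed x, y, z axes, in that order (R = Rz(yaw) Ry(pitch) Rx(roll)).
In Python, from rig import arm, imaging, outline_of, pinpoint gives the robot as it stands.
- The arm moves only by the tool jog_arm, never from a script. Its arguments are lists of equal length, an entry for each row: "dp": the shift along the world's x, y, z scaled (see below), a list of three; "dr": the turn, a rotation vector about the world's x, y, z scaled (see below), a list of three; "jaw": the closure, from 0 (fully open) to 1 (shut). In form: {"dp": [[dx, dy, dz], ...], "dr": [[rx, ry, rz], ...], "jaw": [jaw, ...]}. A call has 1 to 20 rows; each row shifts and turns the commanded pose from where the row before left it; what a row does not reach is not made up. The controller multiplies each number of a shift by 0.08 m and each number of a turn by 120 degrees. A row lasts 1/10 s, in which the tool goes at most 50 mm and 8.59 degrees, less where a joint would pass 70% of its speed; a pose out of reach is approached as far as the arm can. A call with a number of a shift or a turn outside -1 to 1 is refused whole. A call with a gripper value outside its range is refused whole. The fingers move at their own pace and stop on an object; the grip force is fixed at half the most. Time passes only in rows, so rows that do not move let the fingers close. It gives the time, the measured TCP pose, the force, the opening and the grip force at its end, in the units of the state.
- arm.get_state(): the state, without advancing time (a new reading comes with each control period).
- imaging.get_image(name): name is "scene" or "top"; returns the picture (480x640x3 uint8, blue, green, red); there is no depth.
- imaging.camera_params(name): a dict with "fx", "fy", "cx", "cy" (pixels), "camera_from_world" (4x4, takes a point from world to camera coordinates). Camera axes: x right, y down, z forward; pixel columns grow to the right and rows downward; lengths in m; the calibration is good to about 2 mm. A picture is of the moment at which its call begins. camera_params takes no time and is no camera call.
- arm.sign_off(): hands the job in; it is judged then, once.
Trained networks look in the newest picture that a camera, given by its name, has taken for a name from the list of things; names that differ only in an ending like _2 or _b are one class to them, and where a whole thing is asked for, a point or a joint stands for the part that bears it (a point fixed in the world has none). Each returns a list of dicts, best first, with "score" (0 to 1); they miss things now and then, are a little off and sometimes report something else, mostly with a low value. They report only what shows in the picture. A call takes as long as a camera call.
- outline_of(thing, camera): "pixels" (480x640 bool, what is visible of it) and "xy" ([column, row] in pixels, amid what is visible of it).
- pinpoint(thing, camera): "xy" ([column, row] in pixels: a listed point, or the origin of a listed thing).
The state is a dict: "clock": time; "qpos": joint angles; "qvel": joint speeds; "effort": joint torques, N m; "position": TCP position; "ee_rot": TCP orientation; "wrist_force": force on the tool from outside, world axes, zero at the start; "moment": the same for the moment, N m; "opening": finger opening in m; "grip_force": force on a finger pad.
Only numpy, scipy, OpenCV 4.12 (cv2) and the standard library are available. Lean on these libraries where they do the work, as an engineer would, in place of code of your own. Each camera call takes 0.05 s, during which the arm holds its last target. There are 200 camera calls.

## Working session

There is one attempt and no reset: what is moved stays moved. The work goes in short steps, Python scripts to look and compute and a tool call to move; the robot and the scene stay as the last step left them, time stands still between calls to the robot, and variables do not carry over. Pictures are saved under pics/ and viewed, at most 10 in all, crops included, and the job is handed in when it is done.

Besides the shell and the picture viewer there is one more tool, called after "Request:" by a JSON object that holds its "op" and its "data", one argument or row to a line. jog_arm: Moves the arm, as the interface text tells. Shifts and turns lie within -1 to 1; 1 stands for 0.08 m of shift or 120 degrees of turn. Its arguments: {"type":"object","properties":{"dp":{"type":"array"},"dr":{"type":"array"},"jaw":{"type":"array"}},"required":["dp","dr","jaw"]}

```bash
mkdir -p pics; ls; cat > h.py <<'E'
import numpy as np, cv2
from rig import arm, imaging, outline_of, pinpoint
def ray(cam,xy,z):
    p=imaging.camera_params(cam); T=np.array(p["camera_from_world"]); R=T[:3,:3]; c=-R.T@T[:3,3]
    d=R.T@np.array([(xy[0]-p["cx"])/p["fx"],(xy[1]-p["cy"])/p["fy"],1]); return c+d*(z-c[2])/d[2]
def proj(cam,P):
    p=imaging.camera_params(cam); T=np.array(p["camera_from_world"]); q=T[:3,:3]@np.array(P)+T[:3,3]
    return np.array([p["fx"]*q[0]/q[2]+p["cx"],p["fy"]*q[1]/q[2]+p["cy"]])
E
python3 - <<'E'
from h import *
for c in ("top","scene"):
    cv2.imwrite(f"pics/{c}0.png",imaging.get_image(c))
    p=imaging.camera_params(c);T=np.array(p["camera_from_world"]);print(c,-T[:3,:3].T@T[:3,3],p["fx"])
    for n,z in (("processor",0),("rotor",.157),("grip",.189),("vane",.175),("slots",.147)):
        for d in pinpoint(n,c)[:2]: print(c,n,d["score"],d["xy"],ray(c,d["xy"],z).round(4))
s=arm.get_state();print(s)
E
```

```text
pics
top [ 0.39732823 -0.01609416  1.50621712] 479.3754861598509
top rotor 0.81 [323.4, 254.0] [ 0.5241 -0.0267  0.157 ]
top grip 0.88 [323.7, 250.9] [ 0.5296 -0.0275  0.189 ]
top vane 0.75 [323.1, 276.4] [ 0.46   -0.0238  0.175 ]
top slots 0.6 [323.5, 253.9] [ 0.5253 -0.027   0.147 ]
scene [ 1.20579221 -0.61714702  0.80444256] 438.67524494207504
scene processor 0.72 [290.6, 278.7] [ 0.5245 -0.0322 -0.    ]
scene rotor 0.8 [293.6, 229.7] [ 0.523 -0.018  0.157]
scene grip 0.95 [293.9, 219.8] [ 0.5255 -0.0188  0.189 ]
scene vane 0.93 [277.1, 218.0] [ 0.475  -0.0317  0.175 ]
scene vane 0.63 [294.0, 231.6] [ 0.5487 -0.0393  0.175 ]
scene slots 0.7 [291.9, 236.0] [ 0.5301 -0.0302  0.147 ]
{'clock': 0.6, 'qpos': array([ 7.30753848e+01,  2.75105039e+01,  9.14609900e+01, -2.09970390e-04,
        6.10256674e+01, -2.66868119e+00]), 'qvel': array([-0.04147189, -0.08636834,  0.00218854, -0.05908587,  0.07749577,
       -0.00479646]), 'effort': array([-2.45043329e-04, -9.50074339e+01, -4.30500805e+01,  4.67581481e-05,
        1.40280667e-03,  1.56205579e-05]), 'position': array([0.16003188, 0.62999363, 0.23133147]), 'ee_rot': array([1.79997173e+02, 3.15667738e-04, 1.65744168e+02]), 'wrist_force': array([ 0.56694383, -0.46229063, -0.25871152]), 'moment': array([-0.01312192, -0.01544465,  0.05122983]), 'grip_force': 0.0, 'opening': 0.08550147344349725}
```

```bash
python3 - <<'E'
from h import *
a=cv2.imread("pics/top0.png"); b=cv2.imread("pics/scene0.png")
c=cv2.resize(a[190:310,260:390],None,fx=3,fy=3,interpolation=cv2.INTER_CUBIC)
d=cv2.resize(b[170:290,220:360],None,fx=2.8,fy=2.8,interpolation=cv2.INTER_CUBIC)
H=600; im=np.zeros((600,800,3),np.uint8); im[:360,:390]=c; im[:336,395:787]=d
im[360:600,:320]=cv2.resize(a,(320,240)); im[360:600,395:715]=cv2.resize(b,(320,240))
cv2.imwrite("pics/m0.png",im)
E
```

```text
(no output)
```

View pics/m0.png

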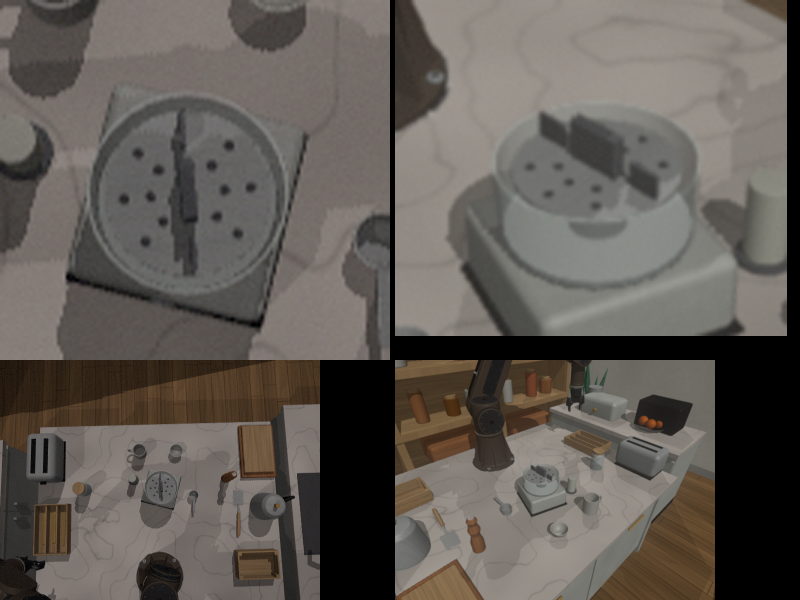

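The top view shows the bowl centred near (323,254), with the grip bar and vanes nearly vertical in the image, i.e. roughly along world x. Next I'll refine the axis and yaw by fitting an ellipse and the dark bar's edges.

```bash
python3 - <<'E'
from h import *
from scipy.optimize import least_squares
obs={}
for c in ("top","scene"):
    imaging.get_image(c)
    for n in ("processor","rotor"):
        o=outline_of(n,c)
        if o: 
            m=o[0]["pixels"]; ys,xs=np.nonzero(m); print(c,n,o[0]["score"],m.sum(),xs.min(),xs.max(),ys.min(),ys.max()); np.save(f"{c}_{n}.npy",m)
    for n in ("pepper_mill","jar","pusher","mug"):
        d=pinpoint(n,c); 
        if d: print(c,n,d[0]["score"],ray(c,d[0]["xy"],0).round(3))
a=cv2.imread("pics/top0.png");b=cv2.imread("pics/scene0.png")
def wire(ax,yaw,c,img,s,o):
    C,S=np.cos(yaw),np.sin(yaw)
    W=lambda x,y,z:proj(c,[ax[0]+C*x-S*y,ax[1]+S*x+C*y,z])
    L=[]
    t=np.linspace(0,2*np.pi,60)
    L.append(([W(.095*np.cos(q),.095*np.sin(q),.172) for q in t],(0,255,0)))
    L.append(([W(.078*np.cos(q),.078*np.sin(q),.162) for q in t],(255,255,0)))
    for x0,x1,w,z1 in ((-.028,.028,.007,.204),(.042,.074,.0025,.188),(-.074,-.042,.0025,.188)):
        L.append(([W(x,y,z1) for x,y in((x0,-w),(x1,-w),(x1,w),(x0,w),(x0,-w))],(0,0,255)))
    for l,col in L: cv2.polylines(img,[np.int32(((np.array(l)-o+.5)*s))],True,col,1)
ax=(.527,-.025)
r=[]
for c,I,o in (("top",a,(285,215)),("scene",b,(250,190))):
    k=cv2.resize(I[o[1]:o[1]+80,o[0]:o[0]+80],None,fx=5,fy=5,interpolation=cv2.INTER_CUBIC); k=cv2.convertScaleAbs(k,alpha=1.5)
    wire(ax,np.radians(4),c,k,5,np.array(o)); r.append(k)
cv2.imwrite("pics/w0.png",np.hstack(r))
E
```

```text
top processor 0.78 2231 283 361 219 298
top rotor 0.88 2312 295 348 227 281
top pepper_mill 0.73 [ 0.58  -0.428 -0.   ]
top jar 0.69 [0.537 0.473 0.   ]
top pusher 0.89 [0.584 0.151 0.   ]
top mug 0.61 [0.756 0.116 0.   ]
scene processor 0.77 6018 244 344 206 313
scene rotor 0.97 1866 261 323 209 248
scene pepper_mill 0.7 [ 0.583 -0.43   0.   ]
scene jar 0.85 [0.53  0.465 0.   ]
scene pusher 0.88 [0.577 0.157 0.   ]
scene mug 0.84 [0.763 0.095 0.   ]
```

View pics/w0.png

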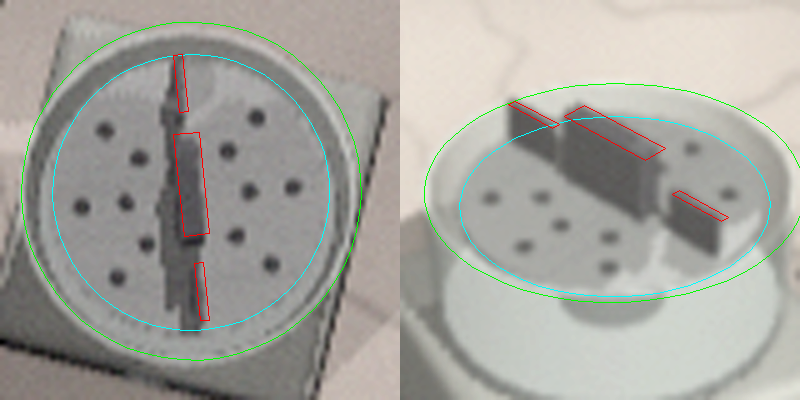

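Request:
{"op": "jog_arm", "data": {
  "dp": [
    [0.1,-0.5,0.5],
    [0.2,-0.6,0.3],
    [0.3,-0.6,0.3],
    [0.3,-0.6,0.3],
    [0.3,-0.6,0],
    [0.3,-0.6,0],
    [0.3,-0.6,0],
    [0.3,-0.5,0],
    [0.4,-0.5,0],
    [0.4,-0.5,0]
  ],
  "dr": [
    [0,0,0],
    [0,0,0],
    [0,0,0],
    [0,0,0],
    [0,0,0],
    [0,0,0],
    [0,0,0],
    [0,0,0],
    [0,0,0],
    [0,0,0]
  ],
  "jaw": [0,0,0,0,0,0,0,0,0,0]
}}

```text
clock: 2.3
position: [0.3764, 0.2165, 0.329]
ee_rot: [180.0, 0.1, 165.8]
wrist_force: [1.1, 1.3, -0.6]
opening: 0.0855
grip_force: 0.0
```

The overlay with axis (0.527, -0.025) and yaw 4° matches both views to a few mm, so I'll go above the disc with tool yaw 184°.

Request:
{"op": "jog_arm", "data": {
  "dp": [
    [0.24,-0.37,0],
    [0.24,-0.37,0],
    [0.24,-0.37,0],
    [0.24,-0.37,0],
    [0.24,-0.37,0],
    [0.24,-0.37,0],
    [0.22,-0.37,0],
    [0.12,-0.2,0],
    [0,0,0],
    [0,0,0]
  ],
  "dr": [
    [0,0,0.05],
    [0,0,0.05],
    [0,0,0.05],
    [0,0,0],
    [0,0,0],
    [0,0,0],
    [0,0,0],
    [0,0,0],
    [0,0,0],
    [0,0,0]
  ],
  "jaw": [0,0,0,0,0,0,0,0,0,0]
}}

```text
clock: 3.3
position: [0.5179, -0.005, 0.3284]
ee_rot: [180.0, -0.0, -176.3]
wrist_force: [0.0, 0.3, 0.5]
opening: 0.0857
grip_force: 0.0
```

Request:
{"op": "jog_arm", "data": {
  "dp": [
    [0.11,-0.26,0],
    [0,0,-0.3],
    [0,0,-0.3],
    [0,0,-0.3],
    [0,0,-0.3],
    [0,0,-0.2],
    [0,0,0]
  ],
  "dr": [
    [0,0,0],
    [0,0,0],
    [0,0,0],
    [0,0,0],
    [0,0,0],
    [0,0,0],
    [0,0,0]
  ],
  "jaw": [0,0,0,0,0,0,0]
}}

```text
clock: 4.0
position: [0.5252, -0.0246, 0.2149]
ee_rot: [180.0, -0.2, -176.2]
wrist_force: [-0.8, 0.4, 1.1]
opening: 0.0856
grip_force: 0.0
```

```bash
python3 - <<'E'
from h import *
a=imaging.get_image("top");b=imaging.get_image("scene")
r=[cv2.resize(I[y:y+110,x:x+110],(400,400),interpolation=cv2.INTER_CUBIC) for I,x,y in((a,270,200),(b,235,160))]
cv2.imwrite("pics/p1.png",np.hstack(r)); s=arm.get_state();print(s["position"],s["wrist_force"],s["moment"],s["qpos"])
E
```

```text
[ 0.52672311 -0.02507405  0.21705626] [ 0.9585046   0.46406044 -0.18730893] [0.03386138 0.01170023 0.00905763] [-6.02239423e+00  1.86906153e+01  1.08405236e+02  5.14554281e-03
  5.29139079e+01 -9.98173590e+01]
```

View pics/p1.png

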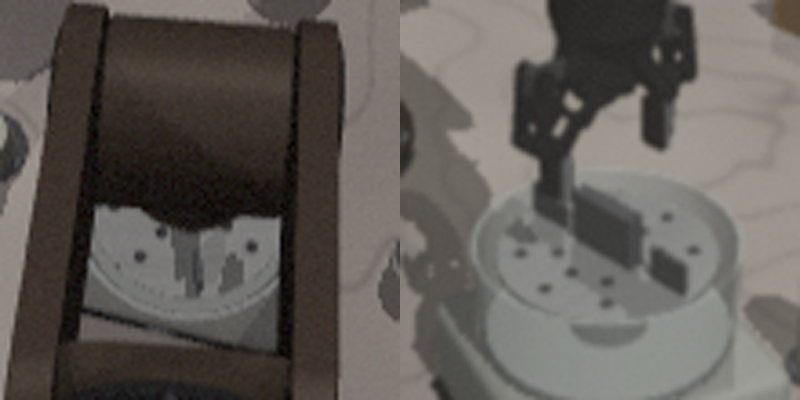

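The scene view shows the open fingers straddling the grip bar, clear of the rim. I'll descend and close partway.

Request:
{"op": "jog_arm", "data": {
  "dp": [
    [0,0,-0.25],
    [0,0,-0.28],
    [0,0,0],
    [0,0,0],
    [0,0,0],
    [0,0,0],
    [0,0,0]
  ],
  "dr": [
    [0,0,0],
    [0,0,0],
    [0,0,0],
    [0,0,0],
    [0,0,0],
    [0,0,0],
    [0,0,0]
  ],
  "jaw": [0,0,0.3,0.5,0.7,0.72,0.72]
}}

```text
clock: 4.8
position: [0.5273, -0.0258, 0.175]
ee_rot: [-180.0, 0.1, -176.3]
wrist_force: [0.3, -0.1, 0.2]
opening: 0.0236
grip_force: 0.0
```

Request:
{"op": "jog_arm", "data": {
  "dp": [
    [0,0,0],
    [0,0,0],
    [0,0,0],
    [0,0,0]
  ],
  "dr": [
    [0,0,0],
    [0,0,0],
    [0,0,0],
    [0,0,0]
  ],
  "jaw": [0.74,0.77,0.79,0.79]
}}

```text
clock: 5.2
position: [0.5269, -0.0254, 0.1743]
ee_rot: [180.0, 0.0, -176.3]
wrist_force: [-0.4, 4.7, 4.2]
opening: 0.0177
grip_force: 2.5
```

Request:
{"op": "jog_arm", "data": {
  "dp": [
    [0,0.02,0],
    [0,0,0],
    [0,0,0]
  ],
  "dr": [
    [0,0,0],
    [0,0,0],
    [0,0,0]
  ],
  "jaw": [0.79,0.79,0.79]
}}

```text
clock: 5.5
position: [0.5269, -0.0242, 0.1741]
ee_rot: [-180.0, -0.0, -176.2]
wrist_force: [-0.1, -0.7, -0.3]
opening: 0.0176
grip_force: 0.0
```

Request:
{"op": "jog_arm", "data": {
  "dp": [
    [0,0,0],
    [0,0,0],
    [0,0,0]
  ],
  "dr": [
    [0,0,0],
    [0,0,0],
    [0,0,0]
  ],
  "jaw": [0.81,0.82,0.82]
}}

```text
clock: 5.8
position: [0.5268, -0.024, 0.1741]
ee_rot: [180.0, -0.0, -176.3]
wrist_force: [-0.5, 3.6, 1.2]
opening: 0.0156
grip_force: 1.7
```

Request:
{"op": "jog_arm", "data": {
  "dp": [
    [0,0.01,0],
    [0,0,0],
    [0,0,0],
    [0,0,0],
    [0,0,0]
  ],
  "dr": [
    [0,0,0],
    [0,0,0],
    [0,0,0],
    [0,0,0],
    [0,0,0]
  ],
  "jaw": [0.82,0.84,0.86,0.9,1]
}}

```text
clock: 6.3
position: [0.5269, -0.0233, 0.1742]
ee_rot: [180.0, 0.0, -176.3]
wrist_force: [-1.5, 3.3, 4.6]
opening: 0.0129
grip_force: 58.8
```

```bash
python3 - <<'E'
from h import *
s=arm.get_state();print({k:np.round(v,3) for k,v in s.items()})
E
```

```text
{'clock': np.float64(6.3), 'qpos': array([-5.83100e+00,  2.18210e+01,  1.10916e+02,  7.00000e-03,
        4.72560e+01, -9.95790e+01]), 'qvel': array([ 0.008, -0.013,  0.07 ,  0.019, -0.036,  0.009]), 'effort': array([-1.9650e+00, -7.4910e+01, -3.4843e+01, -1.0430e+00, -5.5900e-01,
       -3.2000e-02]), 'position': array([ 0.527, -0.023,  0.174]), 'ee_rot': array([ 1.79996e+02,  8.00000e-03, -1.76256e+02]), 'wrist_force': array([-1.532,  3.255,  4.637]), 'moment': array([0.653, 0.191, 0.005]), 'grip_force': np.float64(58.767), 'opening': np.float64(0.013)}
```

Request:
{"op": "jog_arm", "data": {
  "dp": [
    [0,0.003,-0.006],
    [0,0,0],
    [0,0,0]
  ],
  "dr": [
    [0,0,-0.02],
    [0,0,-0.02],
    [0,0,0]
  ],
  "jaw": [1,1,1]
}}

```text
clock: 6.6
position: [0.527, -0.0235, 0.1738]
ee_rot: [-180.0, 0.0, 178.9]
wrist_force: [-2.2, -0.6, 5.6]
opening: 0.0129
grip_force: 59.0
```

Request:
{"op": "jog_arm", "data": {
  "dp": [
    [0,0,-0.006],
    [0,0,0],
    [0,0,0],
    [0,0,0],
    [0,0,0]
  ],
  "dr": [
    [0,0,-0.02],
    [0,0,-0.02],
    [0,0,-0.02],
    [0,0,-0.02],
    [0,0,0]
  ],
  "jaw": [1,1,1,1,1]
}}

```text
clock: 7.1
position: [0.5269, -0.0241, 0.1735]
ee_rot: [-179.9, 0.0, 169.3]
wrist_force: [-3.5, -6.1, 9.0]
opening: 0.013
grip_force: 59.6
```

Request:
{"op": "jog_arm", "data": {
  "dp": [
    [0,0,0],
    [0,0,0],
    [-0.05,0,0],
    [0,0,0],
    [0,0,0],
    [0,0,0],
    [0,0,0]
  ],
  "dr": [
    [0,0,0],
    [0,0,0],
    [0,0,0],
    [0,0,0],
    [0,0,0],
    [0,0,0],
    [0,0,0]
  ],
  "jaw": [0.8,0.8,0.8,0.82,0.86,0.9,1]
}}

```text
clock: 7.8
position: [0.5224, -0.0232, 0.1732]
ee_rot: [-180.0, -0.1, 169.3]
wrist_force: [-4.7, -2.5, 5.4]
opening: 0.0127
grip_force: 58.6
```

Request:
{"op": "jog_arm", "data": {
  "dp": [
    [0,0,0],
    [0,0,0],
    [0,0,0],
    [0,0,0],
    [0,0,0]
  ],
  "dr": [
    [0,0,-0.02],
    [0,0,-0.02],
    [0,0,-0.02],
    [0,0,-0.02],
    [0,0,0]
  ],
  "jaw": [1,1,1,1,1]
}}

```text
clock: 8.3
position: [0.5224, -0.0232, 0.1732]
ee_rot: [-180.0, -0.0, 159.7]
wrist_force: [-4.1, -2.7, 5.5]
opening: 0.0131
grip_force: 58.7
```

Request:
{"op": "jog_arm", "data": {
  "dp": [
    [-0.005,-0.003,-0.006],
    [0,0,0],
    [0,0,0],
    [0,0,0],
    [0,0,0]
  ],
  "dr": [
    [0,0,-0.02],
    [0,0,-0.02],
    [0,0,-0.02],
    [0,0,0],
    [0,0,0]
  ],
  "jaw": [1,1,1,1,1]
}}

```text
clock: 8.8
position: [0.5224, -0.0232, 0.1731]
ee_rot: [180.0, -0.0, 152.5]
wrist_force: [-4.6, 0.7, 10.3]
opening: 0.013
grip_force: 59.6
```

Request:
{"op": "jog_arm", "data": {
  "dp": [
    [0,0,-0.002],
    [0,0,0],
    [0,0,0],
    [0,0,0],
    [0,0,0]
  ],
  "dr": [
    [0,0,-0.02],
    [0,0,-0.02],
    [0,0,-0.01],
    [0,0,0],
    [0,0,0]
  ],
  "jaw": [1,1,1,1,1]
}}

```text
clock: 9.3
position: [0.5225, -0.0232, 0.1731]
ee_rot: [180.0, 0.0, 146.5]
wrist_force: [-6.2, 1.3, 13.4]
opening: 0.0132
grip_force: 59.8
```

Request:
{"op": "jog_arm", "data": {
  "dp": [
    [-0.005,0,0.003],
    [0,0,0],
    [0,0,0],
    [0,0,0]
  ],
  "dr": [
    [0,0,-0.02],
    [0,0,-0.02],
    [0,0,0],
    [0,0,0]
  ],
  "jaw": [1,1,1,1]
}}

```text
clock: 9.7
position: [0.5224, -0.0232, 0.1731]
ee_rot: [180.0, 0.0, 141.7]
wrist_force: [-2.0, 1.9, 6.4]
opening: 0.0129
grip_force: 59.1
```

Request:
{"op": "jog_arm", "data": {
  "dp": [
    [0,0,0],
    [0,0,0],
    [0,0,0],
    [0,0,0]
  ],
  "dr": [
    [0,0,-0.02],
    [0,0,-0.02],
    [0,0,0],
    [0,0,0]
  ],
  "jaw": [1,1,1,1]
}}

```text
clock: 10.1
position: [0.5224, -0.0231, 0.1731]
ee_rot: [180.0, 0.0, 136.9]
wrist_force: [-1.6, 2.2, 5.6]
opening: 0.0129
grip_force: 59.0
```

Request:
{"op": "jog_arm", "data": {
  "dp": [
    [0,0,0],
    [0,0,0],
    [0,0,0],
    [0,0,0]
  ],
  "dr": [
    [0,0,-0.02],
    [0,0,-0.02],
    [0,0,0],
    [0,0,0]
  ],
  "jaw": [1,1,1,1]
}}

```text
clock: 10.5
position: [0.5225, -0.0231, 0.1731]
ee_rot: [180.0, 0.0, 132.1]
wrist_force: [-0.8, 1.6, 5.6]
opening: 0.0133
grip_force: 59.1
```

```bash
python3 - <<'E'
from h import *
s=arm.get_state();print(s["position"],s["ee_rot"],s["wrist_force"],s["moment"],s["qpos"])
E
```

```text
[ 0.52247007 -0.0230844   0.17308522] [1.79953334e+02 1.62824484e-02 1.32134779e+02] [-0.78097476  1.64130378  5.56884912] [ 0.31434683  0.30023146 -0.02205046] [-5.86821906e+00  2.15701958e+01  1.11568759e+02  3.26211872e-02
  4.68177255e+01 -4.80253195e+01]
```

Request:
{"op": "jog_arm", "data": {
  "dp": [
    [0,0,-0.003],
    [0,0,0],
    [0,0,0]
  ],
  "dr": [
    [0,0,0],
    [0,0,0],
    [0,0,0]
  ],
  "jaw": [1,1,1]
}}

```text
clock: 10.8
position: [0.5225, -0.0231, 0.1728]
ee_rot: [180.0, 0.0, 132.1]
wrist_force: [-1.9, 2.0, 6.8]
opening: 0.013
grip_force: 59.1
```

Request:
{"op": "jog_arm", "data": {
  "dp": [
    [0,0,0],
    [0,0,0],
    [0,0,0],
    [0,0,0]
  ],
  "dr": [
    [0,0,0.02],
    [0,0,0.02],
    [0,0,0],
    [0,0,0]
  ],
  "jaw": [1,1,1,1]
}}

```text
clock: 11.2
position: [0.5224, -0.0231, 0.1728]
ee_rot: [180.0, 0.0, 136.9]
wrist_force: [-1.5, 1.3, 7.0]
opening: 0.0129
grip_force: 59.1
```

Request:
{"op": "jog_arm", "data": {
  "dp": [
    [0,0,0],
    [0,0,0],
    [0,0,0],
    [0,0,0]
  ],
  "dr": [
    [0,0,0.02],
    [0,0,0.02],
    [0,0,0],
    [0,0,0]
  ],
  "jaw": [1,1,1,1]
}}

```text
clock: 11.6
position: [0.5224, -0.0232, 0.1729]
ee_rot: [180.0, 0.0, 141.7]
wrist_force: [-1.4, 1.2, 7.0]
opening: 0.0128
grip_force: 59.2
```

Request:
{"op": "jog_arm", "data": {
  "dp": [
    [0,0,0],
    [0,0,0],
    [0,0,0],
    [0,0,-0.008],
    [0,0,0],
    [0,0,0]
  ],
  "dr": [
    [0,0,-0.03],
    [0,0,-0.03],
    [0,0,-0.02],
    [0,0,0],
    [0,0,0],
    [0,0,0]
  ],
  "jaw": [1,1,1,1,1,1]
}}

```text
clock: 12.2
position: [0.5225, -0.0231, 0.1722]
ee_rot: [180.0, 0.0, 132.1]
wrist_force: [-2.0, 1.8, 4.4]
opening: 0.0127
grip_force: 59.1
```

Request:
{"op": "jog_arm", "data": {
  "dp": [
    [0,0,-0.008],
    [0,0,0],
    [0,0,0]
  ],
  "dr": [
    [0,0,0],
    [0,0,0],
    [0,0,0]
  ],
  "jaw": [1,1,1]
}}

```text
clock: 12.5
position: [0.5225, -0.0231, 0.1715]
ee_rot: [180.0, 0.0, 132.1]
wrist_force: [-1.1, 1.1, 5.0]
opening: 0.0134
grip_force: 59.1
```

Request:
{"op": "jog_arm", "data": {
  "dp": [
    [0,0,-0.008],
    [0,0,0],
    [0,0,0]
  ],
  "dr": [
    [0,0,0],
    [0,0,0],
    [0,0,0]
  ],
  "jaw": [1,1,1]
}}

```text
clock: 12.8
position: [0.5225, -0.0231, 0.1709]
ee_rot: [180.0, 0.0, 132.1]
wrist_force: [-1.7, 1.4, 5.4]
opening: 0.0132
grip_force: 59.1
```

Request:
{"op": "jog_arm", "data": {
  "dp": [
    [0,0,-0.01],
    [0,0,-0.01],
    [0,0,0],
    [0,0,0]
  ],
  "dr": [
    [0,0,0],
    [0,0,0],
    [0,0,0],
    [0,0,0]
  ],
  "jaw": [1,1,1,1]
}}

```text
clock: 13.2
position: [0.5224, -0.0231, 0.1693]
ee_rot: [180.0, 0.0, 132.1]
wrist_force: [-0.1, 2.1, 5.7]
opening: 0.0132
grip_force: 59.1
```

Request:
{"op": "jog_arm", "data": {
  "dp": [
    [0,0,-0.01],
    [0,0,-0.01],
    [0,0,0],
    [0,0,0]
  ],
  "dr": [
    [0,0,0],
    [0,0,0],
    [0,0,0],
    [0,0,0]
  ],
  "jaw": [1,1,1,1]
}}

```text
clock: 13.6
position: [0.5224, -0.0231, 0.1676]
ee_rot: [180.0, 0.0, 132.1]
wrist_force: [-0.8, 2.7, 5.2]
opening: 0.0131
grip_force: 59.0
```

Request:
{"op": "jog_arm", "data": {
  "dp": [
    [0,0,-0.01],
    [0,0,-0.01],
    [0,0,0],
    [0,0,0]
  ],
  "dr": [
    [0,0,0],
    [0,0,0],
    [0,0,0],
    [0,0,0]
  ],
  "jaw": [1,1,1,1]
}}

```text
clock: 14.0
position: [0.5224, -0.0231, 0.166]
ee_rot: [180.0, 0.0, 132.1]
wrist_force: [0.1, 3.5, 5.3]
opening: 0.0131
grip_force: 59.0
```

Request:
{"op": "jog_arm", "data": {
  "dp": [
    [0,0,-0.01],
    [0,0,0],
    [0,0,0]
  ],
  "dr": [
    [0,0,0],
    [0,0,0],
    [0,0,0]
  ],
  "jaw": [1,1,1]
}}

```text
clock: 14.3
position: [0.5224, -0.0231, 0.1652]
ee_rot: [180.0, 0.0, 132.1]
wrist_force: [-1.0, 3.6, 5.2]
opening: 0.0129
grip_force: 59.0
```

Request:
{"op": "jog_arm", "data": {
  "dp": [
    [0,0,-0.006],
    [0,0,0],
    [0,0,0]
  ],
  "dr": [
    [0,0,0],
    [0,0,0],
    [0,0,0]
  ],
  "jaw": [1,1,1]
}}

```text
clock: 14.6
position: [0.5224, -0.0231, 0.1648]
ee_rot: [180.0, 0.0, 132.1]
wrist_force: [-0.9, 3.1, 4.5]
opening: 0.0133
grip_force: 59.2
```

Request:
{"op": "jog_arm", "data": {
  "dp": [
    [0,0.004,-0.008],
    [0,0,0],
    [0,0,0]
  ],
  "dr": [
    [0,0,0],
    [0,0,0],
    [0,0,0]
  ],
  "jaw": [1,1,1]
}}

```text
clock: 14.9
position: [0.5224, -0.0231, 0.1641]
ee_rot: [180.0, 0.0, 132.1]
wrist_force: [-2.2, 0.8, 6.6]
opening: 0.0132
grip_force: 59.2
```

Request:
{"op": "jog_arm", "data": {
  "dp": [
    [0,0,-0.006],
    [0,0,0],
    [0,0,0]
  ],
  "dr": [
    [0,0,0],
    [0,0,0],
    [0,0,0]
  ],
  "jaw": [1,1,1]
}}

```text
clock: 15.2
position: [0.5224, -0.0231, 0.1638]
ee_rot: [180.0, 0.0, 132.1]
wrist_force: [-1.4, 1.8, 7.7]
opening: 0.0129
grip_force: 59.7
```

Request:
{"op": "jog_arm", "data": {
  "dp": [
    [0,0,-0.005],
    [0,0,0],
    [0,0,0]
  ],
  "dr": [
    [0,0,0],
    [0,0,0],
    [0,0,0]
  ],
  "jaw": [1,1,1]
}}

```text
clock: 15.5
position: [0.5225, -0.0231, 0.1637]
ee_rot: [180.0, 0.0, 132.1]
wrist_force: [-2.7, 0.4, 15.4]
opening: 0.0129
grip_force: 60.7
```

The force rises sharply at z = 0.1637, about 10 mm below the start, so the disc is home. I'll ease off and turn it anticlockwise.

Request:
{"op": "jog_arm", "data": {
  "dp": [
    [-0.002,0,0.007],
    [0,0,0],
    [0,0,0],
    [0,0,0],
    [0,0,0],
    [0,0,0]
  ],
  "dr": [
    [0,0,0],
    [0,0,0.01],
    [0,0,0.02],
    [0,0,0.025],
    [0,0,0.03],
    [0,0,0.03]
  ],
  "jaw": [1,1,1,1,1,1]
}}

```text
clock: 16.1
position: [0.5223, -0.0231, 0.1638]
ee_rot: [180.0, 0.0, 146.1]
wrist_force: [0.1, 0.4, 6.8]
opening: 0.013
grip_force: 60.0
```

```bash
python3 - <<'E'
from h import *
s=arm.get_state();print(s["position"],s["ee_rot"],s["wrist_force"],s["moment"],s["qpos"])
E
```

```text
[ 0.52233408 -0.02311359  0.16379529] [1.79981085e+02 3.64593849e-02 1.46146684e+02] [0.05546577 0.42479054 6.78860419] [ 0.0234174   0.01776594 -0.20392212] [-5.85569858e+00  2.22992340e+01  1.12077315e+02 -5.79740680e-04
  4.55823789e+01 -6.20019834e+01]
```

Request:
{"op": "jog_arm", "data": {
  "dp": [
    [0,0,0],
    [0,0,0],
    [0,0,0],
    [0,0,0],
    [0,0,0],
    [0,0,0],
    [0,0,0],
    [0,0,0],
    [0,0,0],
    [0,0,0],
    [0,0,0],
    [0,0,0],
    [0,0,0],
    [0,0,0],
    [0,0,0],
    [0,0,0],
    [0,0,0],
    [0,0,0],
    [0,0,0],
    [0,0,0]
  ],
  "dr": [
    [0,0,0.035],
    [0,0,0.04],
    [0,0,0.045],
    [0,0,0.045],
    [0,0,0.045],
    [0,0,0.045],
    [0,0,0.045],
    [0,0,0.045],
    [0,0,0.045],
    [0,0,0.045],
    [0,0,0.045],
    [0,0,0.045],
    [0,0,0.045],
    [0,0,0.045],
    [0,0,0.045],
    [0,0,0.045],
    [0,0,0.04],
    [0,0,0.03],
    [0,0,0.02],
    [0,0,0.01]
  ],
  "jaw": [1,1,1,1,1,1,1,1,1,1,1,1,1,1,1,1,1,1,1,1]
}}

```text
clock: 18.1
position: [0.5224, -0.0237, 0.1638]
ee_rot: [-179.9, -0.0, -117.3]
wrist_force: [0.7, -6.4, 6.5]
opening: 0.0134
grip_force: 59.9
```

Request:
{"op": "jog_arm", "data": {
  "dp": [
    [0,0,0],
    [0,0,0],
    [0,0,0],
    [0,0,0.2],
    [0,0,0.4],
    [0,0,0]
  ],
  "dr": [
    [0,0,0],
    [0,0,0],
    [0,0,0],
    [0,0,0],
    [0,0,0],
    [0,0,0]
  ],
  "jaw": [0.8,0.6,0.3,0,0,0]
}}

```text
clock: 18.7
position: [0.5238, -0.0232, 0.2146]
ee_rot: [-179.8, 0.1, -117.5]
wrist_force: [-0.3, -0.6, -0.0]
opening: 0.0853
grip_force: 0.0
```

```bash
python3 - <<'E'
from h import *
s=arm.get_state();print(s["position"],s["ee_rot"],s["wrist_force"],s["moment"],s["qpos"])
E
```

```text
[ 0.52376991 -0.02316108  0.21464869] [-1.79751016e+02  1.00546785e-01 -1.17455979e+02] [-0.26129273 -0.57724315 -0.00546733] [-0.00437561 -0.01070314  0.04041597] [-5.84639451e+00  1.84796471e+01  1.09150598e+02  2.25978423e-03
  5.21012408e+01 -1.58391581e+02]
```

Request:
{"op": "jog_arm", "data": {
  "dp": [
    [0,0,0],
    [0,0,0],
    [0,0,0],
    [0,0,0],
    [0,0,0],
    [0,0,0],
    [0,0,0],
    [0,0,0],
    [0,0,0],
    [0,0,0],
    [0,0,0],
    [0,0,0],
    [0,0,0],
    [0,0,0],
    [0,0,0],
    [0,0,0],
    [0,0,0],
    [0,0,0],
    [0,0,0],
    [0,0,0]
  ],
  "dr": [
    [0,0,-0.07],
    [0,0,-0.07],
    [0,0,-0.07],
    [0,0,-0.07],
    [0,0,-0.07],
    [0,0,-0.07],
    [0,0,-0.07],
    [0,0,-0.07],
    [0,0,-0.07],
    [0,0,-0.07],
    [0,0,-0.07],
    [0,0,-0.07],
    [0,0,-0.07],
    [0,0,-0.07],
    [0,0,-0.07],
    [0,0,-0.07],
    [0,0,-0.07],
    [0,0,-0.07],
    [0,0,-0.07],
    [0,0,-0.07]
  ],
  "jaw": [0,0,0,0,0,0,0,0,0,0,0,0,0,0,0,0,0,0,0,0]
}}

```text
clock: 20.7
position: [0.5217, -0.023, 0.2111]
ee_rot: [-180.0, 0.0, 74.2]
wrist_force: [0.1, -0.4, -0.2]
opening: 0.0854
grip_force: 0.0
```

Request:
{"op": "jog_arm", "data": {
  "dp": [
    [0,0,0],
    [0,0,0],
    [0,0,0],
    [0,0,0]
  ],
  "dr": [
    [0,0,-0.06],
    [0,0,-0.04],
    [0,0,0],
    [0,0,0]
  ],
  "jaw": [0,0,0,0]
}}

```text
clock: 21.1
position: [0.5218, -0.023, 0.2113]
ee_rot: [-180.0, 0.0, 62.7]
wrist_force: [0.3, 0.2, 0.4]
opening: 0.0853
grip_force: 0.0
```

```bash
python3 - <<'E'
from h import *
a=imaging.get_image("top");b=imaging.get_image("scene")
r=[cv2.resize(I[y:y+110,x:x+110],(400,400),interpolation=cv2.INTER_CUBIC) for I,x,y in((a,270,200),(b,235,160))]
cv2.imwrite("pics/p2.png",np.hstack(r)); s=arm.get_state();print(s["position"],s["ee_rot"],s["wrist_force"])
E
```

```text
[ 0.5218823  -0.02304524  0.21144768] [-1.79992653e+02  3.40407234e-03  6.26709193e+01] [-0.33728223 -0.48347198  0.71940431]
```

View pics/p2.png

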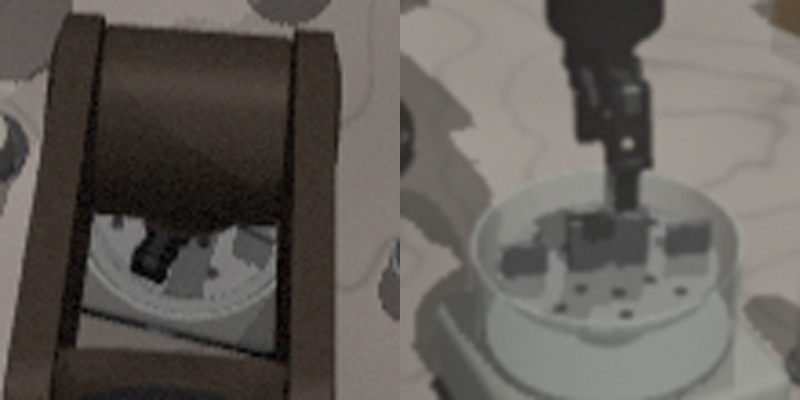

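The disc sits lower and has turned; the fingers straddle the bar again. I'll regrip it.

Request:
{"op": "jog_arm", "data": {
  "dp": [
    [0.006,-0.003,-0.2],
    [0,0,-0.25],
    [0,0,-0.12],
    [0,0,0],
    [0,0,0],
    [0,0,0],
    [0,0,0],
    [0,0,0]
  ],
  "dr": [
    [0,0,0],
    [0,0,0],
    [0,0,0],
    [0,0,0],
    [0,0,0],
    [0,0,0],
    [0,0,0],
    [0,0,0]
  ],
  "jaw": [0,0,0,0.3,0.6,0.75,0.8,0.82]
}}

```text
clock: 22.0
position: [0.5227, -0.0233, 0.1665]
ee_rot: [180.0, -0.0, 62.5]
wrist_force: [0.2, 0.3, 0.4]
opening: 0.0156
grip_force: 0.0
```

Request:
{"op": "jog_arm", "data": {
  "dp": [
    [0,0,0],
    [0,0,0],
    [0,0,0],
    [0,0,0]
  ],
  "dr": [
    [0,0,0],
    [0,0,0],
    [0,0,0],
    [0,0,0]
  ],
  "jaw": [0.84,0.86,0.9,1]
}}

```text
clock: 22.4
position: [0.5228, -0.0233, 0.1666]
ee_rot: [180.0, -0.0, 62.5]
wrist_force: [-0.7, 1.0, 7.7]
opening: 0.0132
grip_force: 58.6
```

Request:
{"op": "jog_arm", "data": {
  "dp": [
    [0,0,0],
    [0,0,0],
    [0,0,0],
    [0,0,0],
    [0,0,0],
    [0,0,0],
    [0,0,0],
    [0,0,0],
    [0,0,0],
    [0,0,0],
    [0,0,0],
    [0,0,0],
    [0,0,0],
    [0,0,0],
    [0,0,0],
    [0,0,0],
    [0,0,0],
    [0,0,0],
    [0,0,0],
    [0,0,0]
  ],
  "dr": [
    [0,0,0.01],
    [0,0,0.02],
    [0,0,0.03],
    [0,0,0.04],
    [0,0,0.045],
    [0,0,0.045],
    [0,0,0.045],
    [0,0,0.045],
    [0,0,0.045],
    [0,0,0.045],
    [0,0,0.045],
    [0,0,0.045],
    [0,0,0.045],
    [0,0,0.045],
    [0,0,0.045],
    [0,0,0.045],
    [0,0,0.045],
    [0,0,0.045],
    [0,0,0.045],
    [0,0,0.045]
  ],
  "jaw": [1,1,1,1,1,1,1,1,1,1,1,1,1,1,1,1,1,1,1,1]
}}

```text
clock: 24.4
position: [0.5226, -0.0234, 0.1666]
ee_rot: [180.0, 0.0, 161.2]
wrist_force: [-2.4, 0.1, 9.5]
opening: 0.0128
grip_force: 58.9
```

Request:
{"op": "jog_arm", "data": {
  "dp": [
    [0,0,0],
    [0,0,0],
    [0,0,0],
    [0,0,0],
    [0,0,0],
    [0,0,0],
    [0,0,0],
    [0,0,0],
    [0,0,0],
    [0,0,0],
    [0,0,0],
    [0,0,0],
    [0,0,0],
    [0,0,0],
    [0,0,0],
    [0,0,0],
    [0,0,0],
    [0,0,0]
  ],
  "dr": [
    [0,0,0.045],
    [0,0,0.045],
    [0,0,0.045],
    [0,0,0.045],
    [0,0,0.045],
    [0,0,0.045],
    [0,0,0.045],
    [0,0,0.045],
    [0,0,0.045],
    [0,0,0.045],
    [0,0,0.045],
    [0,0,0.045],
    [0,0,0.045],
    [0,0,0.04],
    [0,0,0.03],
    [0,0,0.02],
    [0,0,0.01],
    [0,0,0]
  ],
  "jaw": [1,1,1,1,1,1,1,1,1,1,1,1,1,1,1,1,1,1]
}}

```text
clock: 26.2
position: [0.5227, -0.0235, 0.1666]
ee_rot: [-180.0, 0.0, -116.8]
wrist_force: [-1.7, -2.0, 8.9]
opening: 0.0132
grip_force: 58.7
```

Request:
{"op": "jog_arm", "data": {
  "dp": [
    [0,0,0],
    [0,0,0],
    [0,0,0],
    [0,0,0.2],
    [0,0,0.4],
    [0,0,0]
  ],
  "dr": [
    [0,0,0],
    [0,0,0],
    [0,0,0],
    [0,0,0],
    [0,0,0],
    [0,0,0]
  ],
  "jaw": [0.8,0.6,0.3,0,0,0]
}}

```text
clock: 26.8
position: [0.5243, -0.0235, 0.2171]
ee_rot: [-179.7, 0.1, -116.9]
wrist_force: [-0.5, -0.3, -0.9]
opening: 0.0851
grip_force: 0.0
```

Request:
{"op": "jog_arm", "data": {
  "dp": [
    [0,0,0],
    [0,0,0],
    [0,0,0],
    [0,0,0],
    [0,0,0],
    [0,0,0],
    [0,0,0],
    [0,0,0],
    [0,0,0],
    [0,0,0],
    [0,0,0],
    [0,0,0],
    [0,0,0],
    [0,0,0],
    [0,0,0],
    [0,0,0],
    [0,0,0],
    [0,0,0],
    [0,0,0],
    [0,0,0]
  ],
  "dr": [
    [0,0,-0.07],
    [0,0,-0.07],
    [0,0,-0.07],
    [0,0,-0.07],
    [0,0,-0.07],
    [0,0,-0.07],
    [0,0,-0.07],
    [0,0,-0.07],
    [0,0,-0.07],
    [0,0,-0.07],
    [0,0,-0.07],
    [0,0,-0.07],
    [0,0,-0.07],
    [0,0,-0.07],
    [0,0,-0.07],
    [0,0,-0.07],
    [0,0,-0.07],
    [0,0,-0.07],
    [0,0,-0.07],
    [0,0,-0.07]
  ],
  "jaw": [0,0,0,0,0,0,0,0,0,0,0,0,0,0,0,0,0,0,0,0]
}}

```text
clock: 28.8
position: [0.5222, -0.0233, 0.2135]
ee_rot: [-180.0, 0.0, 74.8]
wrist_force: [0.2, 0.3, 0.9]
opening: 0.0857
grip_force: 0.0
```

Request:
{"op": "jog_arm", "data": {
  "dp": [
    [0,0,0],
    [0,0,0],
    [0,0,0],
    [0,0,0]
  ],
  "dr": [
    [0,0,-0.06],
    [0,0,-0.04],
    [0,0,0],
    [0,0,0]
  ],
  "jaw": [0,0,0,0]
}}

```text
clock: 29.2
position: [0.5223, -0.0233, 0.2137]
ee_rot: [-180.0, 0.0, 63.3]
wrist_force: [-0.2, 0.2, 0.4]
opening: 0.0853
grip_force: 0.0
```

Request:
{"op": "jog_arm", "data": {
  "dp": [
    [0,0,-0.2],
    [0,0,-0.27],
    [0,0,-0.12],
    [0,0,0],
    [0,0,0],
    [0,0,0],
    [0,0,0],
    [0,0,0],
    [0,0,0],
    [0,0,0],
    [0,0,0],
    [0,0,0]
  ],
  "dr": [
    [0,0,0],
    [0,0,0],
    [0,0,0],
    [0,0,0],
    [0,0,0],
    [0,0,0],
    [0,0,0],
    [0,0,0],
    [0,0,0],
    [0,0,0],
    [0,0,0],
    [0,0,0]
  ],
  "jaw": [0,0,0,0.3,0.6,0.75,0.8,0.82,0.84,0.86,0.9,1]
}}

```text
clock: 30.4
position: [0.5228, -0.0233, 0.1674]
ee_rot: [179.9, -0.0, 63.1]
wrist_force: [-1.1, 0.7, 9.1]
opening: 0.013
grip_force: 58.4
```

Request:
{"op": "jog_arm", "data": {
  "dp": [
    [0,0,0],
    [0,0,0],
    [0,0,0],
    [0,0,0],
    [0,0,0],
    [0,0,0],
    [0,0,0],
    [0,0,0],
    [0,0,0],
    [0,0,0],
    [0,0,0],
    [0,0,0],
    [0,0,0],
    [0,0,0],
    [0,0,0],
    [0,0,0],
    [0,0,0],
    [0,0,0],
    [0,0,0],
    [0,0,0]
  ],
  "dr": [
    [0,0,0.01],
    [0,0,0.02],
    [0,0,0.03],
    [0,0,0.04],
    [0,0,0.045],
    [0,0,0.045],
    [0,0,0.045],
    [0,0,0.045],
    [0,0,0.045],
    [0,0,0.045],
    [0,0,0.045],
    [0,0,0.045],
    [0,0,0.045],
    [0,0,0.045],
    [0,0,0.045],
    [0,0,0.045],
    [0,0,0.045],
    [0,0,0.045],
    [0,0,0.045],
    [0,0,0.045]
  ],
  "jaw": [1,1,1,1,1,1,1,1,1,1,1,1,1,1,1,1,1,1,1,1]
}}

```text
clock: 32.4
position: [0.5227, -0.0234, 0.1674]
ee_rot: [180.0, 0.0, 161.8]
wrist_force: [-2.2, -1.1, 9.3]
opening: 0.0134
grip_force: 58.8
```

Request:
{"op": "jog_arm", "data": {
  "dp": [
    [0,0,0],
    [0,0,0],
    [0,0,0],
    [0,0,0],
    [0,0,0],
    [0,0,0],
    [0,0,0],
    [0,0,0],
    [0,0,0],
    [0,0,0],
    [0,0,0],
    [0,0,0],
    [0,0,0]
  ],
  "dr": [
    [0,0,0.045],
    [0,0,0.045],
    [0,0,0.045],
    [0,0,0.045],
    [0,0,0.045],
    [0,0,0.045],
    [0,0,0.045],
    [0,0,0.045],
    [0,0,0.04],
    [0,0,0.03],
    [0,0,0.02],
    [0,0,0.01],
    [0,0,0]
  ],
  "jaw": [1,1,1,1,1,1,1,1,1,1,1,1,1]
}}

```text
clock: 33.7
position: [0.5227, -0.0234, 0.1674]
ee_rot: [-180.0, 0.0, -143.2]
wrist_force: [-1.7, -1.0, 9.9]
opening: 0.013
grip_force: 58.4
```

```bash
python3 - <<'E'
from h import *
s=arm.get_state();print(s["position"],s["ee_rot"],s["wrist_force"],s["moment"])
E
```

```text
[ 0.52265637 -0.02342948  0.16741984] [-1.79966061e+02  2.91372839e-02 -1.43210370e+02] [-1.65468403 -1.03569599  9.88547987] [-0.2130868   0.4471674  -0.09053099]
```

Request:
{"op": "jog_arm", "data": {
  "dp": [
    [0,0,0],
    [0,0,0],
    [0,0,0],
    [0,0,0.2],
    [0,0,0.4],
    [0,0,0.5],
    [0,0,0.5],
    [-0.3,0.3,0.3],
    [-0.3,0.4,0],
    [0,0.5,0],
    [0,0.5,0],
    [0,0.5,0],
    [0,0.5,0],
    [0,0,0],
    [0,0,0]
  ],
  "dr": [
    [0,0,0],
    [0,0,0],
    [0,0,0],
    [0,0,0],
    [0,0,0],
    [0,0,0],
    [0,0,0],
    [0,0,0],
    [0,0,0],
    [0,0,0],
    [0,0,0],
    [0,0,0],
    [0,0,0],
    [0,0,0],
    [0,0,0]
  ],
  "jaw": [0.8,0.6,0.3,0,0,0,0,0,0,0,0,0,0,0,0]
}}

```text
clock: 35.2
position: [0.4741, 0.1933, 0.3185]
ee_rot: [180.0, -0.0, -143.1]
wrist_force: [-0.1, -0.3, -0.0]
opening: 0.0853
grip_force: 0.0
```

```bash
python3 - <<'E'
from h import *
a=imaging.get_image("top");b=imaging.get_image("scene")
ax=(.5225,-.0233);k=[]
for c,I,o in (("top",a,(285,215)),("scene",b,(250,190))):
    m=cv2.convertScaleAbs(cv2.resize(I[o[1]:o[1]+80,o[0]:o[0]+80],None,fx=5,fy=5,interpolation=cv2.INTER_CUBIC),alpha=1.5)
    y=np.radians(36.8);C,S=np.cos(y),np.sin(y);W=lambda x,w,z:proj(c,[ax[0]+C*x-S*w,ax[1]+S*x+C*w,z])
    for zo,col in((.147,(0,0,255)),(.157,(0,255,0))):
        for x0,x1,w,h in ((-.028,.028,.007,.047),(.042,.074,.0025,.031),(-.074,-.042,.0025,.031)):
            cv2.polylines(m,[np.int32((np.array([W(x,v,zo+h) for x,v in((x0,-w),(x1,-w),(x1,w),(x0,w))])-o+.5)*5)],True,col,1)
    k.append(m)
cv2.imwrite("pics/f.png",np.hstack(k+[])); s=arm.get_state();print(s["position"],s["wrist_force"],s["clock"])
for n in ("pusher","mug"):
    for c in("top","scene"):
        d=pinpoint(n,c)
        if d: print(n,c,ray(c,d[0]["xy"],0).round(3))
E
```

```text
[0.47429471 0.19202179 0.31864085] [0.45519887 0.09042318 0.88987586] 35.3
pusher top [0.584 0.15  0.   ]
pusher scene [0.583 0.161 0.   ]
mug top [0.762 0.11  0.   ]
mug scene [0.763 0.101 0.   ]
```

View pics/f.png

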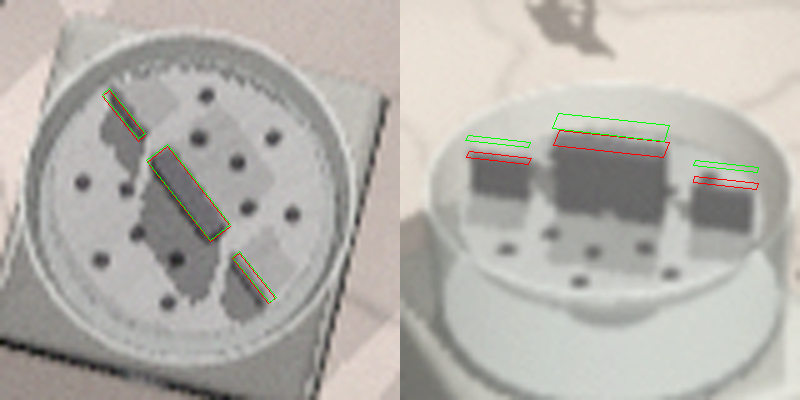

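The final view shows the disc seated: the red home-height outlines match the bar and vanes in both views, and the neighbours have not moved. I'm handing it in.

```bash
python3 -c "
from rig import arm; print(arm.sign_off())"
```

```text
the job is handed in; nothing more can be done
None
```

The disc is seated fully home, pressed with at most about 15 N, and was turned about 444° anticlockwise over three grips. It was then released and left still, and I handed the job in at about 35 s.

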